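# Build the test-sieve stack on the shaker

### The arm

A 7-joint arm with a two-finger parallel gripper is mounted at the origin on a cart in front of the work surface, level with it; the furniture and walls round the work are solid. World frame = base frame: x ahead of the robot, y to its left, z up, the work surface at z = 0. Lengths are in m, angles in rad, forces in N, time in s.
With the tool pointing down it reaches from about 0.425 to 1.025 m from the base axis. Payload 9.4 kg.
Tool frame: the origin (TCP) lies where the fingers leave the gripper's body, on its centre line; the fingertips stand 73 mm ahead of it and the grasp point (between the pads) lies 54 mm ahead of it; z points along the fingers, y is the line along which they close (so a half turn about z gives the same grasp; the last joint's range is limited). The gripper opens to 85 mm and grips with 20 to 120 N. Pads are 22 mm wide; open, the fingers measure 114 mm over their backs; the gripper's body (76 mm by 85 mm) begins 54 mm behind the grasp point. The pads swing forward as they close: fully open they stand 13 mm farther back than shut.
Start: joints at [1.211, 0.599, -0.003, 1.599, 0.002, 0.943, -0.08], TCP at [0.202, -0.696, 0.304] pointing down, gripper open.
Joint ranges: [-2.57, 2.57], [-0.35, 1.97], [-1.29, 1.29], [0.11, 2.56], [-1.05, 4.19], [0.11, 1.86], [-2.63, 2.63]. Speed limits (rad/s): [2.22, 2.22, 3.01, 3.01, 3.14, 3.14, 3.14].

### API

Orientations are given as [roll, pitch, yaw] about the fixed x, y, z axes, in that order (R = Rz(yaw) Ry(pitch) Rx(roll)).
In Python, from station import ctrl, cam, ticket, probe_bus gives the robot as it stands (ctrl), with the cameras (cam), the job (ticket) and the readings (probe_bus).
- The arm moves only by the shell command python3 nudge.py 'ROWS'. ROWS is a JSON list of rows, 1 to 10 of them, each of 5 numbers: the finger opening in m, then dx, dy, dz in parts of the range, where 1.0 means 50 cm, then a turn about the tool's z in normalised numbers (1 is pi/2 rad); each row shifts and turns the commanded pose from where the row before left it, along the tool's axes as they then stand; what a row does not reach is not made up. A row lasts 1/12 s, in which the tool goes at most 0.0417 m and 0.125 rad, less where a joint would pass 70% of its speed; a pose out of reach is approached as far as the arm can. The fingers move at their own pace and stop on an object; the grip force is fixed at half the most. Time passes only in rows, so rows that do not move let the fingers close. It prints the time, the measured TCP pose, the force, the opening and the grip force at its end. Shift and turn numbers lie between -1 and 1, and a call with a number outside is refused. Input that does not fit is refused with a message, and nothing moves.
- probe_bus.observe(): the state, without advancing time (a new reading comes with each control period).
- cam.get_image(name): name is "scene" or "side" or "wrist"; returns a dict with "img" (480x640x3 uint8, red, green, blue), "range_z" (480x640 float32, m along the optical axis (not along the pixel's ray), 0 where there is no reading), "camera_matrix" (3x3 intrinsics, pixels), "k1" (the pictures are not rectified: a ray, as slopes to the right and down, at radius r is drawn at 1 + k1 r^2 times it, then the intrinsics apply), "world_to_cam" (4x4, takes a point from world to camera coordinates). Camera axes: x right, y up, looking along -z (the intrinsics and any distortion apply to the point x, -y, -z); pixel columns grow to the right and rows downward; lengths in m; the calibration is good to about 2 mm. A picture is of the moment at which its call begins.
- ticket.close_job(): hands the job in; it is judged then, once.
The state is a dict: "clock": time; "qpos": joint angles; "qvel": joint speeds; "tau": joint torques, N m; "ee_pos": TCP position; "eef_rot": TCP orientation; "contact_force": force on the tool from outside, world axes, zero at the start; "torque": the same for the moment, N m; "grip_width": finger opening in m; "finger_force": force on a finger pad.
Only numpy, scipy, OpenCV 4.12 (cv2) and the standard library are available. Lean on these libraries where they do the work, as an engineer would, in place of code of your own. Each camera call takes 0.05 s, during which the arm holds its last target. There are 200 camera calls.

### The job

Build the sieve stack on the sieve shaker so that the sample will meet ever finer mesh on its way down: the fine sieve goes into the receiving pan on the shaker, the medium sieve on it, the coarse sieve on that, and the lid with the black knob on top. Each part must sit fully down in the one below, upright and let go, and the vial, the brass weight and the dropper bottle standing about must not be knocked over or pushed away.

Things in the scene. Friction and masses are not known exactly. Their poses are not given: they have to be found in the camera images.
- shaker: Sieve shaker, fixed to the table: low white round drive, 110 mm across and 29 mm high, with a round open steel receiving pan fixed at its centre (60 mm outer diameter, rim 52 mm above the table, recess 54 mm wide and 12 mm deep). Seated in the pan, the fine sieve has its underside 45 mm above the table. Origin: on the table below the pan's centre, z up.
- sieve_fine: Fine sieve: loose upright round steel frame, 60 mm diameter, 28 mm high in all, 130 g. Shortest, closest mesh. Mesh 12 mm below the rim, recess 54 mm wide. A spigot below, 50 mm wide, 7 mm high, chamfered, enters the recess of the part beneath (2 mm play) till the frame rests on its rim. Origin: centre of underside, z up. Seated on it, the medium sieve has its underside 21 mm above this one's.
- sieve_medium: Medium sieve: loose upright round steel frame, 60 mm diameter, 38 mm high in all, 130 g. Middle height, 5 mm mesh. Mesh 12 mm below the rim, recess 54 mm wide. A spigot below, 50 mm wide, 7 mm high, chamfered, enters the recess of the part beneath (2 mm play) till the frame rests on its rim. Origin: centre of underside, z up. Seated on it, the coarse sieve has its underside 31 mm above this one's.
- sieve_coarse: Coarse sieve: loose upright round steel frame, 60 mm diameter, 48 mm high in all, 130 g. Tallest, widest mesh (11 mm). Mesh 12 mm below the rim, recess 54 mm wide. A spigot below, 50 mm wide, 7 mm high, chamfered, enters the recess of the part beneath (2 mm play) till the frame rests on its rim. Origin: centre of underside, z up. Seated on it, the lid has its underside 41 mm above this one's.
- sieve_lid: Lid: loose steel disc, 60 mm diameter, 6 mm thick, 90 g, with a black round knob in the middle to grip it by: 22 mm across (18 at the neck), from 13 to 33 mm above the underside. Under the disc a spigot 50 mm wide, 7 mm high, on which it stands and which enters the coarse sieve's recess. Origin: centre of underside (foot of spigot), z up.
- vial: Bystander: a small corked glass vial with yellow contents, 21 mm across and 60 mm high, loose and upright. Origin: centre of its underside.
- brass_weight: Bystander: a brass check weight with a knob, 22 mm across and 38 mm high, loose and upright. Origin: centre of its underside.
- dropper: Bystander: an amber dropper bottle with a black rubber bulb, 34 mm across and 102 mm high, loose and upright. Origin: centre of its underside.

How it is judged:
At the end, for the whole second after the job is handed in: From the shaker's pan upward stand the fine sieve, the medium sieve, the coarse sieve and the lid, each within 6 mm of the axis of the part beneath, within 3 mm of its fully seated height, tilted less than 0.08 rad (about 4.6 degrees), and at rest (horizontal distance between sieve_fine and shaker below 0.006 m and z of sieve_fine in the frame of shaker between 0.042 and 0.048 m and angle between each of sieve_fine, sieve_medium, sieve_coarse, sieve_lid's own z axis and vertical below 0.08 rad and linear speed of each of sieve_fine, sieve_medium, sieve_coarse, sieve_lid below 0.02 m/s and angular speed of each of sieve_fine, sieve_medium, sieve_coarse, sieve_lid below 0.2 rad/s and horizontal distance between sieve_medium and sieve_fine below 0.006 m and z of sieve_medium in the frame of sieve_fine between 0.018 and 0.024 m and horizontal distance between sieve_coarse and sieve_medium below 0.006 m and z of sieve_coarse in the frame of sieve_medium between 0.028 and 0.034 m and horizontal distance between sieve_lid and sieve_coarse below 0.006 m and z of sieve_lid in the frame of sieve_coarse between 0.038 and 0.044 m); the robot touches nothing.
It fails at once if the corked glass vial is pushed more than 25 mm away or knocked over (distance of vial from where it was at the start of the episode above 0.025 m or angle between vial's own z axis and vertical above 0.5 rad).
It fails at once if the brass weight is pushed more than 25 mm away or knocked over (distance of brass_weight from where it was at the start of the episode above 0.025 m or angle between brass_weight's own z axis and vertical above 0.5 rad).
It fails at once if the dropper bottle is pushed more than 25 mm away or knocked over (distance of dropper from where it was at the start of the episode above 0.025 m or angle between dropper's own z axis and vertical above 0.5 rad).
It also fails if it takes over 99 s, if anything falls off the work surface, if the arm or the gripper's body presses on something with over 40 N, if the wrist force passes 120 N, or if a joint passes its speed limit or range.

## Working session

There is one attempt and no reset: what is moved stays moved. The work goes in short steps, Python scripts to look and compute and a shell command to move; the robot and the scene stay as the last step left them, time stands still between calls to the robot, and variables do not carry over. Pictures are saved under pics/ and viewed, at most 14 in all, crops included, and the job is handed in when it is done.

```bash
ls; mkdir -p pics
python3 - <<'E'
from station import ctrl, cam, ticket, probe_bus
import cv2,numpy as np
print(probe_bus.observe())
for n in("scene","side"):
    d=cam.get_image(n); np.savez(f"{n}.npz",**d)
    cv2.imwrite(f"pics/{n}0.png",d["img"][:,:,::-1]); print(n,d["camera_matrix"],d["k1"],d["world_to_cam"])
E
```

```text
nudge.py
pics
station.py
{'clock': 0.0, 'qpos': array([ 1.21129611,  0.60012524, -0.00255086,  1.60012923,  0.00177461,
        0.94289959, -0.07980162]), 'qvel': array([-1.57433496e-04, -3.67435101e-05,  7.91042989e-04, -2.92327218e-03,
        2.30185721e-03,  4.87039169e-04, -1.81569756e-03]), 'tau': array([ 6.17113637e-04, -7.76457667e+01,  1.56533293e+00, -2.58003992e+01,
        1.23627004e-02,  9.06382251e-03, -3.68705642e-06]), 'ee_pos': array([ 0.20221108, -0.69585527,  0.3030169 ]), 'eef_rot': array([-3.14003800e+00,  1.18219464e-04,  2.82848554e-01]), 'contact_force': array([-0.30706346,  0.48996281, -0.17231582]), 'torque': array([ 0.03758934, -0.00065544, -0.03848621]), 'finger_force': 0.0, 'grip_width': 0.08541543960267424}
scene [[491.56988005   0.         322.07202922]
 [  0.         491.56988005 238.42052267]
 [  0.           0.           1.        ]] -0.05643908515666547 [[-0.83769659 -0.54613282  0.00183218  0.4565334 ]
 [ 0.29953776 -0.45664153  0.83770857 -0.20751981]
 [-0.45666349  0.70229442  0.54611446 -0.72083261]
 [ 0.          0.          0.          1.        ]]
side [[544.10204261   0.         320.76058893]
 [  0.         544.10204261 236.25244213]
 [  0.           0.           1.        ]] -0.10191775368483125 [[-0.98801704 -0.15254238  0.02351908  0.53605226]
 [ 0.08890427 -0.43790043  0.89461681 -0.09039993]
 [-0.12616796  0.8859876   0.44621476 -1.24527615]
 [ 0.          0.          0.          1.        ]]
```

View pics/scene0.png

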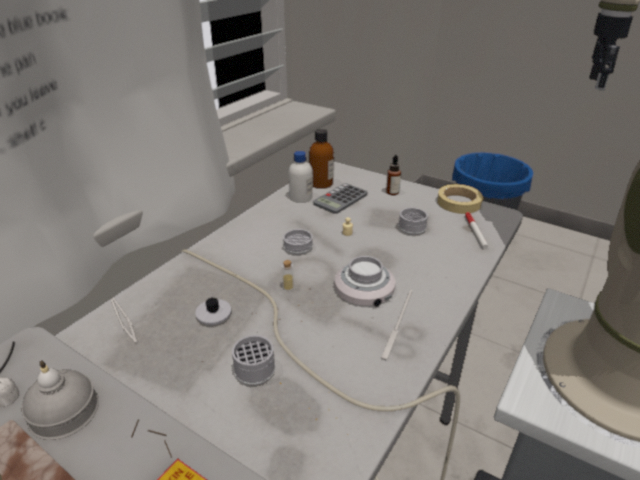

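View pics/side0.png

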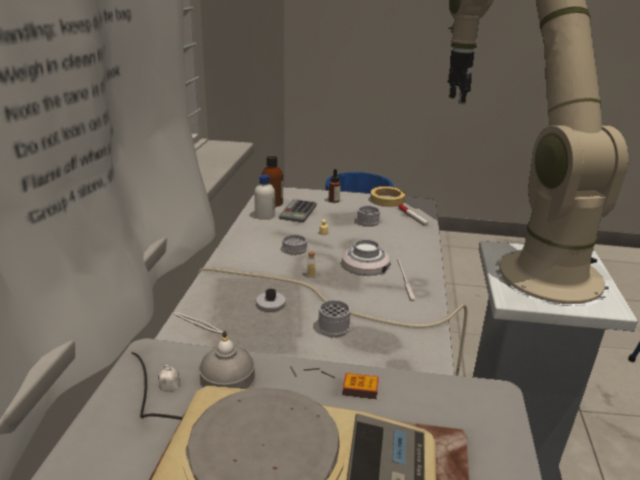

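The scene view shows the pan at (367,270), lid (213,308), coarse sieve (253,358), a short sieve (298,242), another sieve (413,220), weight (348,227), vial (288,275) and dropper (394,178). The side view agrees. Next I measure them from range.

```bash
cat > h.py <<'E'
import numpy as np,cv2
def cloud(d):
    K=d["camera_matrix"];k=float(d["k1"]);z=d["range_z"].astype(float)
    v,u=np.mgrid[:480,:640].astype(float)
    p=cv2.undistortPoints(np.stack([u.ravel(),v.ravel()],1)[:,None],K,np.array([k,0,0,0.])).reshape(480,640,2)
    c=np.stack([p[...,0]*z,-p[...,1]*z,-z],-1)
    T=d["world_to_cam"]; w=(c-T[:3,3])@T[:3,:3]
    w[z<=0]=np.nan; return w
def circ(p):
    from scipy.optimize import least_squares
    f=lambda a:np.hypot(p[:,0]-a[0],p[:,1]-a[1])-a[2]
    return least_squares(f,[*np.median(p,0)[:2],.03],loss='soft_l1',f_scale=.002).x
E
python3 - <<'E'
from h import *
S={"scene":dict(pan=(367,270),lid=(213,308),coarse=(253,358),sh=(298,242),oth=(413,220),weight=(348,227),vial=(288,275),drop=(394,178)),
"side":dict(pan=(367,250),lid=(270,300),coarse=(335,318),sh=(294,244),oth=(368,215),weight=(324,228),vial=(311,265),drop=(335,187))}
for n in S:
    w=cloud(np.load(n+".npz"))
    for o,(u,v) in S[n].items():
        r=45
        q=w[v-r:v+r,u-r:u+r].reshape(-1,3); q=q[~np.isnan(q[:,0])]
        c=np.nanmedian(w[v-3:v+4,u-3:u+4].reshape(-1,3),0)
        q=q[(np.hypot(*(q-c)[:,:2].T)<.06)]
        t=q[q[:,2]>.012]; top=np.percentile(t[:,2],97)if len(t) else 0
        rim=t[(t[:,2]>top-.005)]
        print(n,o,"c",c.round(3),"table",np.percentile(q[:,2],5).round(4),"top",round(top,4),len(rim),"rim",circ(rim).round(4) if len(rim)>5 else 0, "bbox",np.percentile(t[:,:2],[2,98],axis=0).round(3).tolist() if len(t)else 0)
E
```

```text
scene pan c [0.432 0.027 0.041] table 0.0 top 0.0522 247 rim [0.4328 0.0304 0.0284] bbox [[0.382, 0.001], [0.476, 0.083]]
scene lid c [0.602 0.243 0.026] table -0.0009 top 0.0339 109 rim [0.6097 0.2373 0.0081] bbox [[0.583, 0.211], [0.637, 0.264]]
scene coarse c [0.469 0.3   0.038] table -0.0007 top 0.0492 339 rim [0.4727 0.2944 0.0282] bbox [[0.444, 0.267], [0.5, 0.323]]
scene sh c [ 0.607 -0.007  0.018] table -0.0008 top 0.0292 164 rim [ 0.6097 -0.0098  0.0283] bbox [[0.581, -0.038], [0.638, 0.019]]
scene oth c [ 0.441 -0.199  0.029] table -0.0007 top 0.039 138 rim [ 0.4466 -0.2039  0.0284] bbox [[0.417, -0.232], [0.474, -0.174]]
scene weight c [ 0.549 -0.106  0.022] table -0.001 top 0.0387 19 rim [ 0.5528 -0.1122  0.0038] bbox [[0.543, -0.118], [0.562, -0.101]]
scene vial c [0.543 0.114 0.038] table -0.0011 top 0.0609 43 rim [0.5485 0.1064 0.0055] bbox [[0.539, 0.1], [0.557, 0.117]]
scene drop c [ 0.549 -0.322  0.048] table -0.0008 top 0.0969 25 rim [ 0.5561 -0.3312  0.004 ] bbox [[0.541, -0.339], [0.572, -0.316]]
side pan c [0.43  0.034 0.041] table -0.0018 top 0.0507 136 rim [0.
[... 262 characters left out ...]
6 0.0283] bbox [[0.444, 0.267], [0.5, 0.325]]
side sh c [ 0.608 -0.006  0.018] table -0.0026 top 0.0278 112 rim [ 0.6105 -0.0087  0.0284] bbox [[0.581, -0.04], [0.638, 0.022]]
side oth c [ 0.444 -0.178  0.029] table -0.0028 top 0.0377 80 rim [ 0.4453 -0.2032  0.028 ] bbox [[0.417, -0.234], [0.473, -0.171]]
side weight c [ 0.551 -0.105  0.02 ] table -0.0029 top 0.0375 13 rim [ 0.5539 -0.1105  0.004 ] bbox [[0.544, -0.117], [0.565, -0.098]]
side vial c [0.547 0.115 0.033] table -0.0027 top 0.0587 30 rim [0.55   0.108  0.0056] bbox [[0.539, 0.104], [0.559, 0.119]]
side drop c [ 0.551 -0.32   0.049] table -0.0028 top 0.0945 13 rim [ 0.5556 -0.3329  0.0043] bbox [[0.541, -0.337], [0.572, -0.314]]
```

```bash
cat > go.py <<'E'
import sys,numpy as np
from station import ctrl, cam, ticket, probe_bus
from scipy.spatial.transform import Rotation as R
s=probe_bus.observe();t=np.array([float(a) for a in sys.argv[1:4]])
d=R.from_euler('xyz',s["eef_rot"]).inv().apply(t-s["ee_pos"])
print("clock",round(s["clock"],2),"pos",s["ee_pos"].round(4),"rot",s["eef_rot"].round(3),"delta tool",d.round(4),"w",round(s["grip_width"],4),"n",np.ceil(np.linalg.norm(d)/.04),"q",s["qpos"].round(2))
E
python3 go.py 0.610 -0.009 0.25
```

```text
clock 0.1 pos [ 0.2022 -0.6959  0.3031] rot [-3.14   0.     0.283] delta tool [ 0.5833 -0.5457  0.0538] w 0.0856 n 21.0 q [ 1.21  0.6  -0.    1.6   0.    0.94 -0.08]
```

The manual's scale: shifts go in shares of 50 cm and turns go in shares of pi/2 rad. Converting my numbers, 0.028 m is 0.056, -0.027 m is -0.054.

```bash
for i in 1; do python3 nudge.py '[[0.085,0.056,-0.054,0.006,0],[0.085,0.056,-0.054,0.006,0],[0.085,0.056,-0.054,0.006,0],[0.085,0.056,-0.054,0.006,0],[0.085,0.056,-0.054,0.006,0],[0.085,0.056,-0.054,0.006,0],[0.085,0.056,-0.054,0.006,0],[0.085,0.056,-0.054,0.006,0],[0.085,0.056,-0.054,0.006,0],[0.085,0.056,-0.054,0.006,0]]'; done; python3 nudge.py '[[0.085,0.056,-0.054,0.006,0],[0.085,0.056,-0.054,0.006,0],[0.085,0.056,-0.054,0.006,0],[0.085,0.056,-0.054,0.006,0],[0.085,0.056,-0.054,0.006,0],[0.085,0.056,-0.054,0.006,0],[0.085,0.056,-0.054,0.006,0],[0.085,0.056,-0.054,0.006,0],[0.085,0,0,0,0],[0.085,0,0,0,0]]'; python3 go.py 0.610 -0.009 0.18
```

```text
clock: 0.93
ee_pos: [0.3963, -0.3571, 0.2737]
eef_rot: [-3.141, 0.0, 0.283]
contact_force: [1.3, -0.7, -0.4]
grip_width: 0.0852
finger_force: 0.0
clock: 1.77
ee_pos: [0.5514, -0.0861, 0.2493]
eef_rot: [-3.141, 0.0, 0.288]
contact_force: [0.0, 0.3, 0.4]
grip_width: 0.0847
finger_force: 0.0
clock 1.77 pos [ 0.5514 -0.0861  0.2493] rot [-3.141  0.     0.288] delta tool [ 0.0781 -0.0572  0.0693] w 0.0847 n 3.0 q [ 0.07  0.47 -0.02  2.04  0.02  0.63 -1.25]
```

Scaled: 0.026 m is 0.052, 0.025 m is 0.05.

```bash
python3 nudge.py '[[0.085,0.052,-0.038,0.016,0],[0.085,0.052,-0.038,0.016,0],[0.085,0.052,-0.038,0.016,0],[0.085,0,0,0.05,0],[0.085,0,0,0.05,0],[0.085,0,0,0,0],[0.085,0,0,0,0],[0.085,0,0,0,0]]'; python3 go.py 0.610 -0.009 0.078
python3 - <<'E'
from station import ctrl, cam, ticket, probe_bus
from h import *
d=cam.get_image("wrist");cv2.imwrite("pics/w1.png",d["img"][:,:,::-1]);w=cloud(d).reshape(-1,3)
q=w[(np.hypot(w[:,0]-.61,w[:,1]+.009)<.045)&(w[:,2]>.022)&(w[:,2]<.034)];print(len(q),circ(q).round(4),np.median(q[:,2]))
E
```

```text
clock: 2.43
ee_pos: [0.6096, -0.0138, 0.1768]
eef_rot: [3.141, -0.0, 0.281]
contact_force: [0.3, -0.5, 0.5]
grip_width: 0.0848
finger_force: 0.0
clock 2.43 pos [ 0.6096 -0.0138  0.1768] rot [ 3.141 -0.     0.281] delta tool [ 0.0017 -0.0046  0.0988] w 0.0848 n 3.0 q [-0.06  0.62 -0.01  1.97  0.02  0.55 -1.38]
1449 [ 0.6112 -0.0107  0.0281] 0.02812823354845996
```

View pics/w1.png

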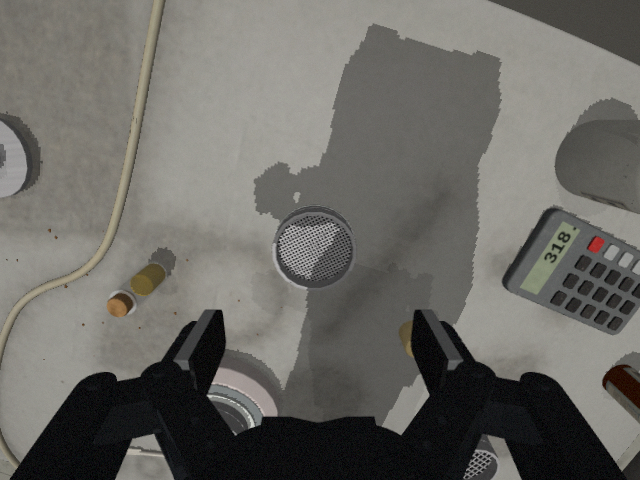

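The wrist view shows the fine-mesh sieve at (313,248), clear of its neighbours. Its fit agrees with the scene and side views to within 2 mm.

Scaled: 0.025 m is 0.05, 0.002 m is 0.004.

```bash
python3 nudge.py '[[0.085,0.004,-0.008,0.05,0],[0.085,0,0,0.05,0],[0.085,0,0,0.05,0],[0.085,0,0,0.03,0],[0.085,0,0,0.016,0],[0.085,0,0,0,0],[0.085,0,0,0,0],[0.085,0,0,0,0]]'; python3 nudge.py '[[0.05,0,0,0,0],[0.05,0,0,0,0],[0.05,0,0,0,0],[0.05,0,0,0,0],[0.05,0,0,0,0],[0.05,0,0,0,0],[0.05,0,0,0,0],[0.05,0,0,0,0]]'; python3 go.py 0.610 -0.009 0.25
```

```text
clock: 3.15
ee_pos: [0.6112, -0.0082, 0.0794]
eef_rot: [3.141, -0.002, 0.282]
contact_force: [-0.4, -0.0, -0.3]
grip_width: 0.0848
finger_force: 0.0
clock: 3.82
ee_pos: [0.611, -0.0081, 0.0795]
eef_rot: [3.141, -0.002, 0.283]
contact_force: [-2.2, -0.3, 13.6]
grip_width: 0.0578
finger_force: 61.9
clock 3.82 pos [ 0.611  -0.0081  0.0795] rot [ 3.141e+00 -2.000e-03  2.830e-01] delta tool [-0.0009  0.0007 -0.1705] w 0.0578 n 5.0 q [-0.07  0.77 -0.01  2.01  0.02  0.36 -1.39]
```

Scaled: -0.02 m is -0.04, -0.01 m is -0.02.

```bash
python3 nudge.py '[[0.05,0,0,-0.02,0],[0.05,0,0,-0.04,0],[0.05,0,0,-0.04,0],[0.05,0,0,-0.04,0],[0.05,0,0,-0.04,0],[0.05,0,0,-0.02,0],[0.05,0,0,0,0],[0.05,0,0,0,0]]'; python3 go.py 0.433 0.031 0.18;  python3 - <<'E'
from station import ctrl, cam, ticket, probe_bus
from h import *
s=probe_bus.observe();print(s["grip_width"],s["contact_force"])
d=cam.get_image("scene");cv2.imwrite("pics/s1.png",d["img"][160:360,200:460,::-1].repeat(3,0).repeat(3,1))
E
```

```text
clock: 4.48
ee_pos: [0.6105, -0.0079, 0.1782]
eef_rot: [3.141, -0.001, 0.283]
contact_force: [-0.8, 0.3, -1.4]
grip_width: 0.0576
finger_force: 64.7
clock 4.48 pos [ 0.6105 -0.0079  0.1782] rot [ 3.141e+00 -1.000e-03  2.830e-01] delta tool [-0.1596 -0.0869 -0.002 ] w 0.0576 n 5.0 q [-0.07  0.62 -0.01  1.97  0.02  0.55 -1.38]
0.057644008797711754 [-0.78615295  0.28652968 -1.36158959]
```

View pics/s1.png

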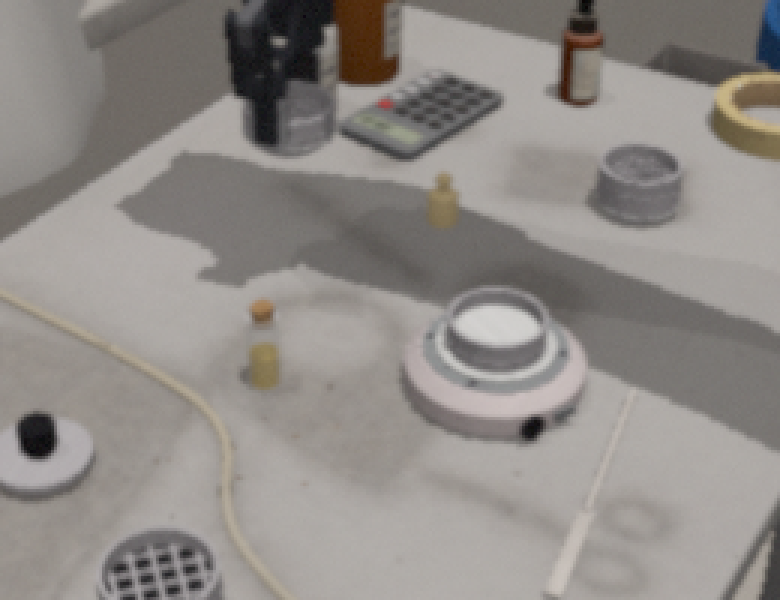

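The fine sieve hangs upright in the fingers at crop pixel (285,115), and all bystanders are standing. Moving over the pan.

Scaled: -0.028 m is -0.056, -0.019 m is -0.038.

```bash
python3 nudge.py '[[0.05,-0.036,-0.02,0,0],[0.05,-0.056,-0.031,0,0],[0.05,-0.056,-0.031,0,0],[0.05,-0.056,-0.031,0,0],[0.05,-0.056,-0.031,0,0],[0.05,-0.038,-0.02,0,0],[0.05,-0.02,-0.01,0,0],[0.05,0,0,0,0],[0.05,0,0,0,0],[0.05,0,0,0,0]]';python3 go.py 0.4339 0.0313 0.133
python3 - <<'E'
from station import ctrl, cam, ticket, probe_bus
from h import *
d=cam.get_image("wrist");cv2.imwrite("pics/w2.png",d["img"][:,:,::-1]);w=cloud(d).reshape(-1,3)
q=w[(np.hypot(w[:,0]-.433,w[:,1]-.031)<.045)&(w[:,2]>.046)&(w[:,2]<.056)];print(len(q),circ(q).round(4) if len(q)>9 else 0)
d=cam.get_image("scene");w=cloud(d).reshape(-1,3)
for a,b in((.047,.055),(.122,.132)):
    q=w[(np.hypot(w[:,0]-.433,w[:,1]-.031)<.04)&(w[:,2]>a)&(w[:,2]<b)];print(len(q),circ(q).round(4) if len(q)>9 else 0)
E
```

```text
clock: 5.37
ee_pos: [0.4351, 0.0312, 0.1776]
eef_rot: [3.141, -0.001, 0.283]
contact_force: [0.2, -0.3, -1.5]
grip_width: 0.0578
finger_force: 64.7
clock 5.37 pos [0.4351 0.0312 0.1776] rot [ 3.141e+00 -1.000e-03  2.830e-01] delta tool [-0.0012 -0.0004  0.0446] w 0.0578 n 2.0 q [-0.2   0.49 -0.    2.36  0.    0.29 -1.5 ]
847 [0.4341 0.0296 0.028 ]
242 [0.4329 0.0305 0.0282]
187 [0.434  0.0324 0.0292]
```

View pics/w2.png

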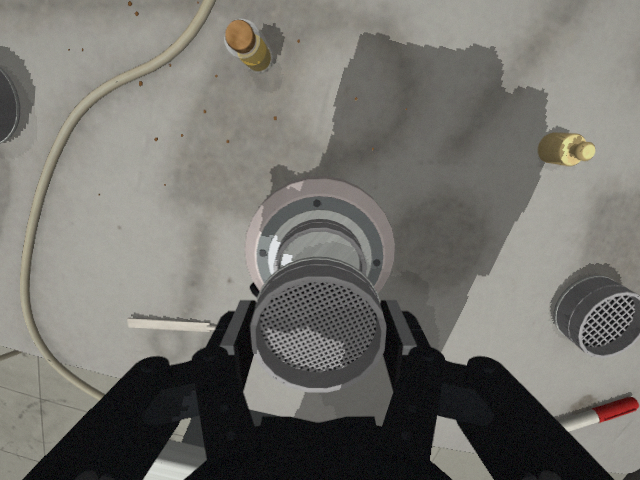

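The wrist view shows the held sieve at (318,325) squarely between the pads, above the pan at (318,245). I shift about 1 mm and lower it.

Scaled: 0.02 m is 0.04, -0.001 m is -0.002.

```bash
python3 nudge.py '[[0.05,-0.002,0.0012,0.04,0],[0.05,0,0,0.032,0],[0.05,0,0,0.012,0],[0.05,0,0,0.008,0],[0.05,0,0,0.008,0],[0.05,0,0,0.006,0],[0.05,0,0,0.002,0],[0.05,0,0,0,0],[0.05,0,0,0,0]]'; python3 go.py 0.4339 0.0313 0.1245
```

```text
clock: 6.22
ee_pos: [0.433, 0.0303, 0.1246]
eef_rot: [3.141, -0.001, 0.283]
contact_force: [-0.5, -0.8, 3.4]
grip_width: 0.0577
finger_force: 65.3
clock 6.22 pos [0.433  0.0303 0.1246] rot [ 3.141e+00 -1.000e-03  2.830e-01] delta tool [ 0.0012 -0.0007  0.0001] w 0.0577 n 1.0 q [-0.2   0.6  -0.    2.4   0.01  0.14 -1.5 ]
```

Scaled: -0.04 m is -0.08, -0.03 m is -0.06.

```bash
python3 nudge.py '[[0.085,0,0,0,0],[0.085,0,0,0,0],[0.085,0,0,0,0],[0.085,0,0,0,0],[0.085,0,0,0,0],[0.085,0,0,-0.04,0],[0.085,0,0,-0.06,0],[0.085,0,0,-0.08,0],[0.085,0,0,-0.04,0],[0.085,0,0,0,0]]'; python3 go.py 0.446 -0.2035 0.20
python3 - <<'E'
from station import ctrl, cam, ticket, probe_bus
from h import *
for n in("scene","side","wrist"):
    d=cam.get_image(n);w=cloud(d).reshape(-1,3)
    q=w[(np.hypot(w[:,0]-.433,w[:,1]-.031)<.04)&(w[:,2]>.065)&(w[:,2]<.08)];print(n,len(q),circ(q).round(4) if len(q)>9 else 0,np.percentile(q[:,2],[50,95]) if len(q) else 0)
E
```

```text
clock: 7.05
ee_pos: [0.4339, 0.0304, 0.2376]
eef_rot: [3.141, -0.006, 0.282]
contact_force: [1.1, -0.4, -0.1]
grip_width: 0.0851
finger_force: 0.0
clock 7.05 pos [0.4339 0.0304 0.2376] rot [ 3.141 -0.006  0.282] delta tool [-0.0537  0.228   0.0374] w 0.0851 n 6.0 q [-0.2   0.37 -0.    2.31  0.    0.46 -1.49]
scene 349 [0.4317 0.0311 0.0282] [0.07084113 0.07427576]
side 171 [0.4321 0.0322 0.0282] [0.06955987 0.07323023]
wrist 1427 [0.4328 0.0302 0.0281] [0.07297378 0.07439879]
```

Seated: the rim is at 73 mm as specified. Next the medium sieve.

Scaled: 0.038 m is 0.076, 0.033 m is 0.066.

```bash
python3 nudge.py '[[0.085,-0.016,0.066,0,0],[0.085,-0.018,0.076,0.012,0],[0.085,-0.018,0.076,0.012,0],[0.085,-0.018,0.076,0.012,0],[0.085,-0.018,0.076,0.012,0],[0.085,-0.018,0.066,0.012,0],[0.085,0,0.02,0.012,0],[0.085,0,0,0,0],[0.085,0,0,0,0],[0.085,0,0,0,0]]'
python3 - <<'E'
from station import ctrl, cam, ticket, probe_bus
from h import *
d=cam.get_image("wrist");cv2.imwrite("pics/w3.png",d["img"][:,:,::-1]);w=cloud(d).reshape(-1,3)
q=w[(np.hypot(w[:,0]-.446,w[:,1]+.2035)<.045)&(w[:,2]>.033)&(w[:,2]<.043)];print(len(q),circ(q).round(4),np.median(q[:,2]))
E
python3 go.py .446 -.2035 .089
```

```text
clock: 8.03
ee_pos: [0.4451, -0.2019, 0.1971]
eef_rot: [-3.14, 0.001, 0.284]
contact_force: [-0.0, 0.5, -0.0]
grip_width: 0.0854
finger_force: 0.0
1251 [ 0.4461 -0.2057  0.0281] 0.03817815186214491
clock 8.08 pos [ 0.4453 -0.2017  0.1975] rot [-3.14e+00  1.00e-03  2.85e-01] delta tool [0.0002 0.0021 0.1085] w 0.0852 n 3.0 q [ 0.34  0.49 -0.04  2.23  0.04  0.43 -1.02]
```

Scaled: 0.03 m is 0.06, 0.003 m is 0.006.

```bash
python3 nudge.py '[[0.085,0,0.006,0.05,0],[0.085,0,0,0.06,0],[0.085,0,0,0.06,0],[0.085,0,0,0.03,0],[0.085,0,0,0.017,0],[0.085,0,0,0,0],[0.085,0,0,0,0],[0.085,0,0,0,0]]'; python3 nudge.py '[[0.05,0,0,0,0],[0.05,0,0,0,0],[0.05,0,0,0,0],[0.05,0,0,0,0],[0.05,0,0,0,0],[0.05,0,0,0,0],[0.05,0,0,0,0],[0.05,0,0,0,0]]'; python3 nudge.py '[[0.05,0,0,-0.02,0],[0.05,0,0,-0.04,0],[0.05,0,0,-0.04,0],[0.05,0,0,-0.06,0],[0.05,0,0,-0.06,0],[0.05,0,0,-0.02,0],[0.05,0,0,0,0],[0.05,0,0,0,0]]'; python3 go.py 0.4322 .0312 .21
```

```text
clock: 8.75
ee_pos: [0.4468, -0.2059, 0.0904]
eef_rot: [3.141, -0.001, 0.284]
contact_force: [-0.2, -0.2, -0.3]
grip_width: 0.085
finger_force: 0.0
clock: 9.42
ee_pos: [0.4466, -0.2063, 0.0908]
eef_rot: [3.141, -0.002, 0.282]
contact_force: [-1.0, 1.1, 14.3]
grip_width: 0.0572
finger_force: 61.0
clock: 10.08
ee_pos: [0.4462, -0.2064, 0.2102]
eef_rot: [3.14, -0.001, 0.282]
contact_force: [-0.3, -0.8, -2.1]
grip_width: 0.057
finger_force: 65.8
clock 10.08 pos [ 0.4462 -0.2064  0.2102] rot [ 3.14e+00 -1.00e-03  2.82e-01] delta tool [ 0.0528 -0.2321  0.    ] w 0.057 n 6.0 q [ 0.35  0.47 -0.04  2.21  0.04  0.46 -1.02]
```

Scaled: -0.036 m is -0.072, -0.022 m is -0.044.

```bash
python3 nudge.py '[[0.05,0.01,-0.04,0,0],[0.05,0.016,-0.072,0,0],[0.05,0.016,-0.072,0,0],[0.05,0.016,-0.072,0,0],[0.05,0.016,-0.072,0,0],[0.05,0.016,-0.072,0,0],[0.05,0.012,-0.044,0,0],[0.05,0.004,-0.02,0,0],[0.05,0,0,0,0],[0.05,0,0,0,0]]';python3 nudge.py '[[0.05,0,0,0,0],[0.05,0,0,0,0]]'; python3 go.py 0.4322 0.0312 0.1565
python3 - <<'E'
from station import ctrl, cam, ticket, probe_bus
from h import *
d=cam.get_image("scene");w=cloud(d).reshape(-1,3)
for a,b in((.068,.076),(.152,.162)):
    q=w[(np.hypot(w[:,0]-.433,w[:,1]-.031)<.04)&(w[:,2]>a)&(w[:,2]<b)];print(len(q),circ(q).round(4) if len(q)>9 else 0)
E
```

```text
clock: 10.92
ee_pos: [0.4319, 0.0317, 0.2084]
eef_rot: [-3.142, 0.002, 0.285]
contact_force: [-0.6, 0.0, -2.0]
grip_width: 0.057
finger_force: 65.7
clock: 11.08
ee_pos: [0.4322, 0.0302, 0.209]
eef_rot: [3.141, 0.001, 0.281]
contact_force: [0.2, -0.5, -0.4]
grip_width: 0.0569
finger_force: 65.7
clock 11.08 pos [0.4322 0.0302 0.209 ] rot [3.141e+00 1.000e-03 2.810e-01] delta tool [ 0.0003 -0.001   0.0525] w 0.0569 n 2.0 q [-0.21  0.42  0.01  2.34 -0.01  0.38 -1.48]
262 [0.4318 0.0309 0.0283]
197 [0.4311 0.0319 0.0293]
```

Scaled: 0.02 m is 0.04, 0.004 m is 0.008.

```bash
python3 nudge.py '[[0.05,0,-0.001,0.04,0],[0.05,0,0,0.04,0],[0.05,0,0,0.008,0],[0.05,0,0,0.006,0],[0.05,0,0,0.006,0],[0.05,0,0,0.004,0],[0.05,0,0,0.002,0],[0.05,0,0,0,0],[0.05,0,0,0,0]]'; python3 go.py 0.4322 0.0312 0.1565
```

```text
clock: 11.88
ee_pos: [0.4325, 0.0317, 0.1569]
eef_rot: [3.141, -0.001, 0.283]
contact_force: [0.1, -0.6, 2.1]
grip_width: 0.0567
finger_force: 65.8
clock 11.88 pos [0.4325 0.0317 0.1569] rot [ 3.141e+00 -1.000e-03  2.830e-01] delta tool [-0.0004  0.0004  0.0004] w 0.0567 n 1.0 q [-0.21  0.53  0.    2.38 -0.01  0.23 -1.48]
```

Scaled: -0.03 m is -0.06, -0.02 m is -0.04.

```bash
python3 nudge.py '[[0.085,0,0,0,0],[0.085,0,0,0,0],[0.085,0,0,0,0],[0.085,0,0,0,0],[0.085,0,0,0,0],[0.085,0,0,-0.04,0],[0.085,0,0,-0.06,0],[0.085,0,0,-0.06,0],[0.085,0,0,-0.04,0],[0.085,0,0,0,0]]'; python3 go.py 0.4727 0.295 0.22
python3 - <<'E'
from station import ctrl, cam, ticket, probe_bus
from h import *
for n in("scene","side","wrist"):
    d=cam.get_image(n);w=cloud(d).reshape(-1,3)
    q=w[(np.hypot(w[:,0]-.433,w[:,1]-.031)<.04)&(w[:,2]>.099)&(w[:,2]<.11)];print(n,len(q),circ(q).round(4) if len(q)>9 else 0,np.percentile(q[:,2],[50,95]) if len(q) else 0)
E
```

```text
clock: 12.72
ee_pos: [0.4334, 0.0319, 0.2597]
eef_rot: [3.141, -0.006, 0.282]
contact_force: [1.3, -0.1, 0.3]
grip_width: 0.0849
finger_force: 0.0
clock 12.72 pos [0.4334 0.0319 0.2597] rot [ 3.141 -0.006  0.282] delta tool [ 0.1109 -0.2418  0.0402] w 0.0849 n 7.0 q [-0.21  0.33  0.01  2.29 -0.01  0.52 -1.48]
scene 263 [0.4314 0.0324 0.0283] [0.10288973 0.10531933]
side 115 [0.4316 0.0336 0.0281] [0.10178886 0.1040015 ]
wrist 1324 [0.4322 0.0316 0.0281] [0.10416893 0.10549296]
```

Medium seated at 104 mm. Next the coarse sieve.

Scaled: -0.035 m is -0.07, -0.033 m is -0.066.

```bash
python3 nudge.py '[[0.085,0.022,-0.046,0,0],[0.085,0.032,-0.07,0.012,0],[0.085,0.032,-0.07,0.012,0],[0.085,0.032,-0.07,0.012,0],[0.085,0.032,-0.07,0.012,0],[0.085,0.032,-0.07,0.012,0],[0.085,0.03,-0.066,0.012,0],[0.085,0.01,-0.02,0.012,0],[0.085,0,0,0,0],[0.085,0,0,0,0]]'; python3 nudge.py '[[0.085,0,0,0,0],[0.085,0,0,0,0]]';python3 - <<'E'
from station import ctrl, cam, ticket, probe_bus
from h import *
d=cam.get_image("wrist");cv2.imwrite("pics/w4.png",d["img"][:,:,::-1]);w=cloud(d).reshape(-1,3)
q=w[(np.hypot(w[:,0]-.4727,w[:,1]-.295)<.045)&(w[:,2]>.044)&(w[:,2]<.053)];print(len(q),circ(q).round(4),np.median(q[:,2]))
E
python3 go.py .4727 .295 .099
```

```text
clock: 13.7
ee_pos: [0.4707, 0.2938, 0.2125]
eef_rot: [3.14, 0.004, 0.284]
contact_force: [0.1, -0.3, -0.3]
grip_width: 0.0853
finger_force: 0.0
clock: 13.87
ee_pos: [0.4716, 0.2922, 0.2142]
eef_rot: [3.141, 0.001, 0.281]
contact_force: [-0.6, 1.0, 0.8]
grip_width: 0.0851
finger_force: 0.0
1125 [0.4732 0.2936 0.0281] 0.04825871588677822
clock 13.92 pos [0.4718 0.2924 0.2145] rot [3.141 0.    0.281] delta tool [ 0.0017 -0.0023  0.1155] w 0.0848 n 3.0 q [-0.68  0.52  0.03  2.07 -0.03  0.55 -1.92]
```

Scaled: 0.03 m is 0.06, 0.017 m is 0.034.

```bash
python3 nudge.py '[[0.085,0.002,-0.0044,0.06,0],[0.085,0,0,0.06,0],[0.085,0,0,0.06,0],[0.085,0,0,0.034,0],[0.085,0,0,0.017,0],[0.085,0,0,0,0],[0.085,0,0,0,0],[0.085,0,0,0,0]]'; python3 nudge.py '[[0.05,0,0,0,0],[0.05,0,0,0,0],[0.05,0,0,0,0],[0.05,0,0,0,0],[0.05,0,0,0,0],[0.05,0,0,0,0],[0.05,0,0,0,0],[0.05,0,0,0,0]]'; python3 nudge.py '[[0.05,0,0,-0.02,0],[0.05,0,0,-0.04,0],[0.05,0,0,-0.06,0],[0.05,0,0,-0.06,0],[0.05,0,0,-0.06,0],[0.05,0,0,-0.04,0],[0.05,0,0,-0.02,0],[0.05,0,0,0,0],[0.05,0,0,0,0]]'; python3 go.py 0.4317 .0325 .25
```

```text
clock: 14.58
ee_pos: [0.4726, 0.2965, 0.1001]
eef_rot: [-3.141, -0.002, 0.282]
contact_force: [0.8, -0.6, 0.2]
grip_width: 0.0851
finger_force: 0.0
clock: 15.25
ee_pos: [0.4724, 0.2966, 0.1007]
eef_rot: [-3.141, -0.002, 0.283]
contact_force: [-1.0, -2.7, 15.5]
grip_width: 0.0584
finger_force: 60.6
clock: 16.0
ee_pos: [0.4717, 0.2965, 0.2489]
eef_rot: [-3.141, -0.0, 0.283]
contact_force: [0.6, -0.6, -2.3]
grip_width: 0.0579
finger_force: 64.6
clock 16.0 pos [0.4717 0.2965 0.2489] rot [-3.141 -0.     0.283] delta tool [-0.1122  0.2423 -0.0012] w 0.0579 n 7.0 q [-0.69  0.47  0.03  2.04 -0.03  0.63 -1.92]
```

Scaled: 0.035 m is 0.07, 0.03 m is 0.06.

```bash
python3 nudge.py '[[0.05,-0.016,0.034,0,0],[0.05,-0.032,0.07,0,0],[0.05,-0.032,0.07,0,0],[0.05,-0.032,0.07,0,0],[0.05,-0.032,0.07,0,0],[0.05,-0.032,0.07,0,0],[0.05,-0.028,0.06,0,0],[0.05,-0.014,0.03,0,0],[0.05,-0.006,0.0106,0,0],[0.05,0,0,0,0]]';python3 nudge.py '[[0.05,0,0,0,0],[0.05,0,0,0,0],[0.05,0,0,0,0]]'; python3 go.py 0.4317 0.0325 0.1975
python3 - <<'E'
from station import ctrl, cam, ticket, probe_bus
from h import *
d=cam.get_image("scene");w=cloud(d).reshape(-1,3)
for a,b in((.099,.107),(.192,.2)):
    q=w[(np.hypot(w[:,0]-.433,w[:,1]-.031)<.04)&(w[:,2]>a)&(w[:,2]<b)];print(len(q),circ(q).round(4) if len(q)>9 else 0)
E
```

```text
clock: 16.83
ee_pos: [0.4312, 0.0313, 0.2478]
eef_rot: [-3.142, 0.003, 0.28]
contact_force: [0.5, 0.4, -1.3]
grip_width: 0.0579
finger_force: 64.7
clock: 17.08
ee_pos: [0.4323, 0.034, 0.2485]
eef_rot: [-3.141, 0.0, 0.285]
contact_force: [-0.7, 1.1, -1.4]
grip_width: 0.0582
finger_force: 64.7
clock 17.08 pos [0.4323 0.034  0.2485] rot [-3.141  0.     0.285] delta tool [-0.001   0.0013  0.051 ] w 0.0582 n 2.0 q [-0.22  0.35  0.01  2.3  -0.01  0.49 -1.48]
259 [0.4312 0.0324 0.0284]
151 [0.4317 0.0358 0.0282]
```

Scaled: 0.02 m is 0.04, 0.0015 m is 0.003.

```bash
python3 nudge.py '[[0.05,-0.0016,0.003,0.04,0],[0.05,0,0,0.034,0],[0.05,0,0,0.008,0],[0.05,0,0,0.008,0],[0.05,0,0,0.006,0],[0.05,0,0,0.004,0],[0.05,0,0,0.002,0],[0.05,0,0,0,0],[0.05,0,0,0,0]]'; python3 go.py 0.4317 0.0325 0.1975
```

```text
clock: 17.88
ee_pos: [0.4318, 0.031, 0.1982]
eef_rot: [3.142, -0.001, 0.283]
contact_force: [0.4, -0.2, -1.2]
grip_width: 0.0583
finger_force: 64.8
clock 17.88 pos [0.4318 0.031  0.1982] rot [ 3.142e+00 -1.000e-03  2.830e-01] delta tool [ 0.0003 -0.0015  0.0007] w 0.0583 n 1.0 q [-0.21  0.44  0.01  2.35 -0.01  0.35 -1.48]
```

Scaled: -0.0008 m is -0.0016, 0.0005 m is 0.001.

```bash
python3 nudge.py '[[0.05,0,-0.0016,0.0016,0],[0.05,0,0,0,0],[0.05,0,0,0.001,0],[0.05,0,0,0,0]]'; python3 nudge.py '[[0.085,0,0,0,0],[0.085,0,0,0,0],[0.085,0,0,0,0],[0.085,0,0,0,0],[0.085,0,0,0,0],[0.085,0,0,-0.04,0],[0.085,0,0,-0.06,0],[0.085,0,0,-0.06,0],[0.085,0,0,-0.04,0],[0.085,0,0,0,0]]'; python3 go.py 0.611 0.238 0.25
python3 - <<'E'
from station import ctrl, cam, ticket, probe_bus
from h import *
for n in("scene","side","wrist"):
    d=cam.get_image(n);w=cloud(d).reshape(-1,3)
    q=w[(np.hypot(w[:,0]-.433,w[:,1]-.031)<.04)&(w[:,2]>.14)&(w[:,2]<.151)];print(n,len(q),circ(q).round(4) if len(q)>9 else 0,np.percentile(q[:,2],[50,95]) if len(q) else 0)
E
```

```text
clock: 18.22
ee_pos: [0.4319, 0.0315, 0.1976]
eef_rot: [3.141, -0.002, 0.282]
contact_force: [-1.6, -2.1, 14.3]
grip_width: 0.0585
finger_force: 66.4
clock: 19.05
ee_pos: [0.4326, 0.0319, 0.2999]
eef_rot: [3.141, -0.006, 0.283]
contact_force: [1.0, 0.6, -0.1]
grip_width: 0.0848
finger_force: 0.0
clock 19.05 pos [0.4326 0.0319 0.2999] rot [ 3.141 -0.006  0.283] delta tool [ 0.2285 -0.1482  0.0512] w 0.0848 n 7.0 q [-0.22  0.26  0.02  2.25 -0.01  0.63 -1.48]
scene 277 [0.4308 0.0323 0.0283] [0.14394316 0.14641925]
side 126 [0.431  0.0332 0.0282] [0.14291475 0.14489472]
wrist 1339 [0.4319 0.0314 0.0281] [0.14516045 0.14635176]
```

Coarse seated at 145 mm. Now the lid.

Scaled: 0.033 m is 0.066, 0.03 m is 0.06.

```bash
python3 nudge.py '[[0.085,0.036,-0.024,0,0],[0.085,0.066,-0.042,0.01,0],[0.085,0.066,-0.042,0.016,0],[0.085,0.066,-0.042,0.016,0],[0.085,0.066,-0.042,0.02,0],[0.085,0.066,-0.042,0.02,0],[0.085,0.06,-0.04,0.02,0],[0.085,0.024,-0.018,0.02,0],[0.085,0.006,-0.004,0.02,0],[0.085,0,0,0,0]]'; python3 nudge.py '[[0.085,0,0,0.02,0],[0.085,0,0,0,0],[0.085,0,0,0,0]]';python3 - <<'E'
from station import ctrl, cam, ticket, probe_bus
from h import *
d=cam.get_image("wrist");cv2.imwrite("pics/w5.png",d["img"][:,:,::-1]);w=cloud(d).reshape(-1,3)
for a,b,r in((.028,.037,.016),(.008,.016,.04)):
  q=w[(np.hypot(w[:,0]-.6105,w[:,1]-.238)<r)&(w[:,2]>a)&(w[:,2]<b)];print(len(q),circ(q).round(4),np.median(q,0), (q.min(0)+q.max(0))/2,np.ptp(q,axis=0))
E
python3 go.py .6105 .238 .09
```

```text
clock: 20.03
ee_pos: [0.6078, 0.2378, 0.2213]
eef_rot: [3.141, 0.006, 0.284]
contact_force: [-0.6, -0.2, -0.3]
grip_width: 0.0851
finger_force: 0.0
clock: 20.28
ee_pos: [0.6084, 0.236, 0.2153]
eef_rot: [3.141, 0.001, 0.281]
contact_force: [-0.1, -0.8, 0.3]
grip_width: 0.0849
finger_force: 0.0
583 [0.6112 0.2361 0.0077] [0.6115038  0.23618325 0.03350368] [0.61039374 0.23594351 0.03191172] [0.02184207 0.02119414 0.00771648]
3066 [0.6097 0.2357 0.0228] [0.61509561 0.23754968 0.01355225] [0.61044964 0.2358337  0.01199509] [0.05976139 0.05951053 0.00790917]
clock 20.33 pos [0.6088 0.2363 0.2158] rot [3.141 0.    0.282] delta tool [ 0.0022 -0.0012  0.1258] w 0.0847 n 4.0 q [-0.47  0.61  0.01  1.85 -0.01  0.68 -1.73]
```

View pics/w5.png

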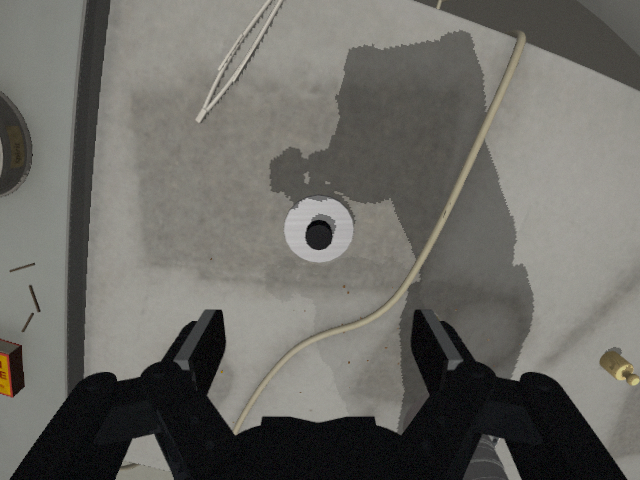

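The wrist view shows the lid at (319,229) with its knob centred, clear of everything but the flat cable.

Scaled: 0.035 m is 0.07, 0.002 m is 0.004.

```bash
python3 nudge.py '[[0.085,0.004,0,0.06,0],[0.085,0,0,0.07,0],[0.085,0,0,0.06,0],[0.085,0,0,0.038,0],[0.085,0,0,0.02,0],[0.085,0,0,0,0],[0.085,0,0,0,0],[0.085,0,0,0,0]]'; python3 nudge.py '[[0.05,0,0,0,0],[0.05,0,0,0,0],[0.03,0,0,0,0],[0.03,0,0,0,0],[0.03,0,0,0,0],[0.015,0,0,0,0],[0.015,0,0,0,0],[0.015,0,0,0,0],[0.015,0,0,0,0],[0.015,0,0,0,0]]'; python3 go.py 0.6107 .237 .09
```

```text
clock: 21.0
ee_pos: [0.6118, 0.2382, 0.0932]
eef_rot: [-3.141, -0.002, 0.282]
contact_force: [-0.8, -0.9, 0.4]
grip_width: 0.0849
finger_force: 0.0
clock: 21.83
ee_pos: [0.6111, 0.238, 0.0921]
eef_rot: [3.142, -0.0, 0.283]
contact_force: [-1.0, -0.7, 6.2]
grip_width: 0.0191
finger_force: 58.5
clock 21.83 pos [0.6111 0.238  0.0921] rot [ 3.142 -0.     0.283] delta tool [-0.0006  0.0009  0.0021] w 0.0191 n 1.0 q [-0.46  0.78  0.01  1.9  -0.01  0.46 -1.74]
```

Scaled: -0.04 m is -0.08, -0.035 m is -0.07.

```bash
python3 nudge.py '[[0.015,0,0,-0.02,0],[0.015,0,0,-0.06,0],[0.015,0,0,-0.08,0],[0.015,0,0,-0.08,0],[0.015,0,0,-0.07,0],[0.015,0,0,-0.05,0],[0.015,0,0,-0.016,0],[0.015,0,0,0,0],[0.015,0,0,0,0]]'; python3 go.py 0.4318 .0325 .28
```

```text
clock: 22.58
ee_pos: [0.6106, 0.2379, 0.2792]
eef_rot: [-3.142, 0.0, 0.283]
contact_force: [0.7, -0.7, -1.8]
grip_width: 0.0197
finger_force: 58.9
clock 22.58 pos [0.6106 0.2379 0.2792] rot [-3.142  0.     0.283] delta tool [-0.229   0.1474 -0.0007] w 0.0197 n 7.0 q [-0.47  0.54  0.02  1.79 -0.01  0.81 -1.73]
```

Scaled: -0.033 m is -0.066, -0.03 m is -0.06.

```bash
python3 nudge.py '[[0.015,-0.03,0.02,0,0],[0.015,-0.06,0.038,0,0],[0.015,-0.066,0.0428,0,0],[0.015,-0.066,0.042,0,0],[0.015,-0.066,0.042,0,0],[0.015,-0.066,0.042,0,0],[0.015,-0.056,0.036,0,0],[0.015,-0.032,0.02,0,0],[0.015,-0.016,0.012,0,0],[0.015,0,0,0,0]]';python3 nudge.py '[[0.015,0,0,0,0],[0.015,0,0,0,0],[0.015,0,0,0,0],[0.015,0,0,0,0]]'; python3 go.py 0.4318 0.0325 0.230
python3 - <<'E'
from station import ctrl, cam, ticket, probe_bus
from h import *
d=cam.get_image("scene");cv2.imwrite("pics/s2.png",d["img"][160:360,240:500,::-1].repeat(3,0).repeat(3,1));w=cloud(d).reshape(-1,3)
for a,b in((.140,.147),(.191,.204)):
    q=w[(np.hypot(w[:,0]-.433,w[:,1]-.031)<.04)&(w[:,2]>a)&(w[:,2]<b)];print(len(q),circ(q).round(4) if len(q)>9 else 0)
E
```

```text
clock: 23.42
ee_pos: [0.4306, 0.0311, 0.2786]
eef_rot: [3.142, 0.003, 0.281]
contact_force: [0.2, 0.9, -0.9]
grip_width: 0.0191
finger_force: 58.9
clock: 23.75
ee_pos: [0.4329, 0.0336, 0.2793]
eef_rot: [-3.141, 0.0, 0.284]
contact_force: [0.6, -0.4, -1.1]
grip_width: 0.0193
finger_force: 58.9
clock 23.75 pos [0.4329 0.0336 0.2793] rot [-3.141  0.     0.284] delta tool [-0.0014  0.0007  0.0493] w 0.0193 n 2.0 q [-0.22  0.29  0.01  2.27 -0.01  0.58 -1.49]
279 [0.4309 0.0324 0.0283]
480 [0.4322 0.0353 0.0239]
```

View pics/s2.png

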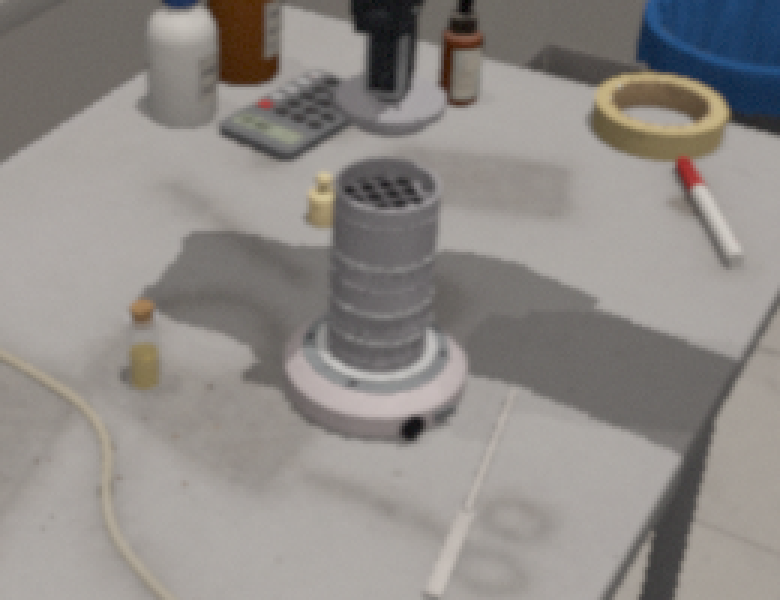

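The stack stands straight with the coarse rim at (388,185) in the crop. The lid hangs level above it, and the bystanders are untouched.

Scaled: 0.02 m is 0.04, -0.0013 m is -0.0026.

```bash
python3 nudge.py '[[0.015,-0.0026,0.0016,0.04,0],[0.015,0,0,0.032,0],[0.015,0,0,0.008,0],[0.015,0,0,0.008,0],[0.015,0,0,0.006,0],[0.015,0,0,0.003,0],[0.015,0,0,0,0],[0.015,0,0,0,0]]'; python3 go.py 0.4318 0.0325 0.230
```

```text
clock: 24.47
ee_pos: [0.4314, 0.0315, 0.2315]
eef_rot: [3.142, -0.001, 0.283]
contact_force: [0.0, -0.7, -0.6]
grip_width: 0.0193
finger_force: 58.9
clock 24.47 pos [0.4314 0.0315 0.2315] rot [ 3.142e+00 -1.000e-03  2.830e-01] delta tool [ 0.0006 -0.0008  0.0015] w 0.0193 n 1.0 q [-0.21  0.38  0.01  2.32 -0.01  0.44 -1.48]
```

```bash
python3 nudge.py '[[0.015,0.0006,-0.001,0.002,0],[0.015,0,0,0.001,0],[0.015,0,0,0,0],[0.015,0,0,0,0]]'; python3 go.py 0.4318 0.0325 0.230
```

```text
clock: 24.8
ee_pos: [0.4316, 0.0321, 0.2299]
eef_rot: [3.142, -0.001, 0.283]
contact_force: [-0.3, 0.9, 4.2]
grip_width: 0.019
finger_force: 59.5
clock 24.8 pos [0.4316 0.0321 0.2299] rot [ 3.142e+00 -1.000e-03  2.830e-01] delta tool [ 0.0003 -0.0003 -0.0001] w 0.019 n 1.0 q [-0.21  0.38  0.01  2.32 -0.01  0.44 -1.48]
```

In contact at the expected height, so I release and rise.

Scaled: -0.04 m is -0.08, -0.02 m is -0.04.

```bash
python3 nudge.py '[[0.04,0,0,0,0],[0.04,0,0,0,0],[0.07,0,0,0,0],[0.085,0,0,0,0],[0.085,0,0,0,0],[0.085,0,0,0,0],[0.085,0,0,-0.04,0],[0.085,0,0,-0.08,0],[0.085,0,0,-0.08,0],[0.085,0,0,-0.04,0]]'; python3 nudge.py '[[0.085,0,0,0,0],[0.085,0,0,0,0],[0.085,0,0,0,0],[0.085,0,0,0,0]]'
python3 - <<'E'
from station import ctrl, cam, ticket, probe_bus
from h import *
for n in("scene","side"):
    d=cam.get_image(n);w=cloud(d).reshape(-1,3)
    if n=="side":cv2.imwrite("pics/f1.png",d["img"][120:320,250:510,::-1].repeat(3,0).repeat(3,1))
    for a,b,r in((.146,.154,.04),(.164,.176,.02)):
        q=w[(np.hypot(w[:,0]-.432,w[:,1]-.032)<r)&(w[:,2]>a)&(w[:,2]<b)];print(n,len(q),circ(q).round(4),np.percentile(q[:,2],[50,97]))
E
```

```text
clock: 25.63
ee_pos: [0.4319, 0.032, 0.3532]
eef_rot: [3.141, -0.003, 0.282]
contact_force: [-0.3, 0.6, 0.7]
grip_width: 0.085
finger_force: 0.0
clock: 25.97
ee_pos: [0.4308, 0.0319, 0.3484]
eef_rot: [-3.141, 0.002, 0.283]
contact_force: [-0.5, -0.3, -0.6]
grip_width: 0.0846
finger_force: 0.0
scene 492 [0.4296 0.0337 0.0236] [0.15141161 0.15295049]
scene 116 [0.4297 0.034  0.0083] [0.17098128 0.17268144]
side 227 [0.4304 0.0334 0.0239] [0.14984832 0.15203276]
side 53 [0.4311 0.035  0.0086] [0.1692836  0.17138678]
```

View pics/f1.png

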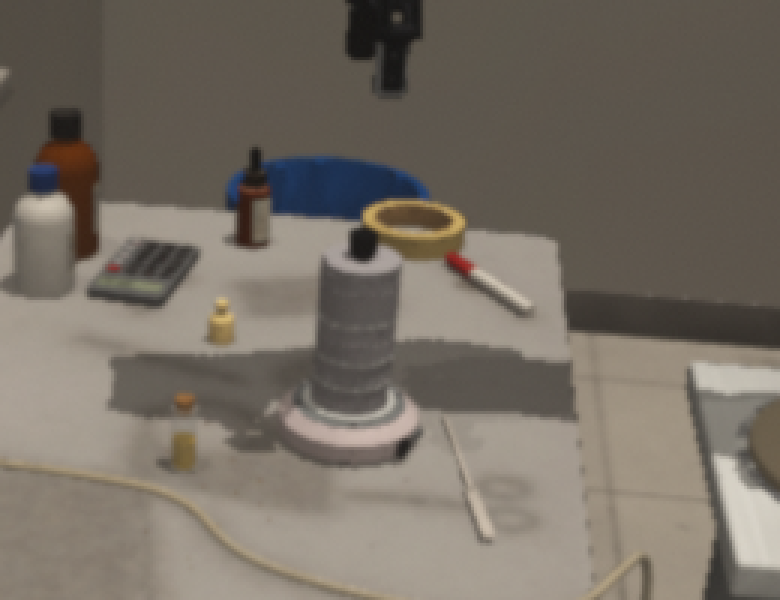

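The lid's disc top is at 151 mm and its knob at 171 mm, as they must be. The side view shows the stack upright with the knob at (363,243), the gripper clear, and the vial, weight and dropper standing.

```bash
python3 -c "
from station import ctrl, cam, ticket, probe_bus
print(ticket.close_job())"
```

```text
the job is handed in; nothing more can be done
None
```

The sieve stack is built on the shaker (fine, medium, coarse, lid), each part measured at its seated height before I handed the job in at about 26 s, with the vial, weight and dropper still standing; the hand-in returned no verdict.

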